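# Find the branded crate and push it to the dispatch line

### The job

One of the two pine crates has the smith's mark (a ring with an anvil) burnt into its underside: tip both crates over towards the robot, so that each lies on its near side with its underside showing to the far side of the bench. Then push the marked crate, lying as it is, to the dispatch line, until its leading lower edge lies on the yellow line from corner to corner, and leave the other lying where it was tipped. Only pull and push with the fingers: lift no crate, and do not disturb the other things on the bench.

Things in the scene. Friction and masses are not known exactly. Their poses are not given: they have to be found in the camera images.
- crate_branded: closed pine crate, flat lid, 90 deep (x) x 140 wide (y) x 120 high, on two runners 18 high under its ends; 0.75-0.97 kg, iron in the bottom. A dark ring with an anvil, 75 across, is burnt into the light floor board between the runners, seen only from below; else like crate_plain. Origin: middle of underside, on the bench when upright; x away from the robot, yaw up to 9 degrees, z to the lid
- crate_plain: the same crate, no mark; one stands left, one right, which is which varies. Pulled towards the robot by the far face 90+ above the bench, either tips about its near lower edge (lower down it slides); beyond about 50 degrees it goes over by itself and lies 90 high on its near face, underside away from the robot, lid towards it. Lying it slides when pushed; friction 0.55-0.72
- branded_left_foot (a point): crate_branded: left (+y) end of the lower edge that faces the robot, at (-45, +70, 0) mm of the crate; it tips about this edge, which stays on the bench and leads when the lying crate is pushed away from the robot
- branded_right_foot (a point): crate_branded: right (-y) end of the same edge, at (-45, -70, 0) mm of the crate
- plain_left_foot (a point): crate_plain: left (+y) end of its lower edge that faces the robot, at (-45, +70, 0) mm of the crate
- plain_right_foot (a point): crate_plain: right (-y) end of the same edge, at (-45, -70, 0) mm of the crate
- dispatch_line: flat yellow line painted across the bench beyond both crates, 50 wide and 620 long, nothing to bump into. Origin: middle of its near edge; y runs along it, x points away from the robot, across the line (turned up to 3 degrees)
- wax_tin: round tin, 58 across, 42 high, near the robot between the crates; origin under its centre; leave alone
- sheathed_knife: knife in a brown leather sheath lying along x between the crates, 210 long (107 to the handle end at -x, 103 to +x), 34 wide, 15 high; origin under its middle; leave alone
- hammer: forging hammer lying left of the crates, handle 285 long towards -x, head 110 wide and 40 high 122 mm from the origin at +x; origin on the bench; leave alone
- tongs: black forging tongs lying right of the crates, 395 long (210 of it to -x), 72 wide, 18 high; origin on the bench; leave alone
- parcel: cardboard parcel 130 x 170 x 85 high, on the far left; origin under its centre; leave alone
- oil_bottle: amber bottle 56 across, 165 high, on the far right; origin under its centre; leave alone
- bench_brush: wooden bench brush 210 long, 42 wide, 20 high, lying to the right near the robot; origin under its middle; leave alone
There are look-alikes about, which are no part of the job. Leave any green or turquoise look-alike of the crate_branded alone.

How it is judged:
By the outcome, as a careful person would: the job done as asked, in the order asked, and still so for the second after the job is handed in, with the robot touching nothing.
It also fails if it takes over 61 s, if anything falls off the work surface, if the arm or the gripper's body presses on something with over 40 N, if the wrist force passes 120 N, or if a joint passes its speed limit or range.

### The arm

A 7-joint arm with a two-finger parallel gripper is mounted at the origin on the work surface. World frame = base frame: x ahead of the robot, y to its left, z up, the work surface at z = 0. Lengths are in m, angles in rad, forces in N, time in s.
With the tool pointing down it reaches from about 0.4 to 0.85 m from the base axis. Payload 10.4 kg.
Tool frame: the origin (TCP) lies at the very end of the fingers, on their centre line; the grasp point (between the pads) lies 19 mm behind it; z points along the fingers, y is the direction in which the jaws open and shut (so a half turn about z gives the same grasp; the last joint's range is limited). The gripper opens to 87 mm and grips with 3 to 60 N. Pads are 19 mm wide; open, the fingers measure 117 mm over their backs; the gripper's body (75 mm by 190 mm) begins 51 mm behind the grasp point.
Start: joints at [-1.128, 0.332, -0.065, 1.46, 0.022, 1.35, -0.088], TCP at [0.281, 0.558, 0.223] pointing down, gripper open.
Joint ranges: [-2.6, 2.6], [-0.5, 2.12], [-1.47, 1.34], [0.16, 2.42], [-1.27, 4.41], [0.06, 2.06], [-2.6, 2.6]. Speed limits (rad/s): [2.22, 2.22, 2.79, 2.79, 3.14, 3.14, 3.14].

### API

Orientations are given as a unit quaternion [x, y, z, w].
In Python, from bench import read_state, camera, close_job, recognise, masks_of gives the robot as it stands.
- The arm moves only by the tool play_rows, never from a script. Its argument "moves" is a list of rows, each a list of 3 entries, a list of its own where there are three numbers: the shift along the tool's x, y, z in cm, then the turn, a rotation vector about the tool's x, y, z in rad, then the finger opening in cm, from 0 to 8.7. In form: [[[dx, dy, dz], [ax, ay, az], jaw], ...]. A call has 1 to 8 rows; each row is the pose to reach, as a shift and turn from the pose commanded when the call began, along the tool's axes at that moment; what a row does not reach only later rows make up. A row lasts 1/8 s, in which the tool goes at most 62.5 mm and 10.7 degrees, less where a joint would pass 70% of its speed; a pose out of reach is approached as far as the arm can. A call with a gripper value outside its range is refused whole. The fingers move at their own pace and stop on an object; "grip_force" is the grip in N (left out, the last holds). Time passes only in rows, so rows that repeat a pose let the fingers close. It gives the time, the measured TCP pose, the force and the opening at its end, in the units of the state.
- read_state(): the state, without advancing time (a new reading comes with each control period).
- camera(name): name is "scene" or "top" or "wrist"; returns a dict with "frame" (400x640x3 uint8, red, green, blue), "intrinsics" (3x3 intrinsics, pixels), "k1" (the pictures are not rectified: a ray, as slopes to the right and down, at radius r is drawn at 1 + k1 r^2 times it, then the intrinsics apply), "camera_from_world" (4x4, takes a point from world to camera coordinates). Camera axes: x right, y down, z forward; pixel columns grow to the right and rows downward; lengths in m; the calibration is good to about 2 mm. A picture is of the moment at which its call begins. There is no depth.
- close_job(): hands the job in, once; it reports no verdict.
Trained networks look in a picture, given as the dict that the camera call returned (one of the last four; its "shot" number tells which), for a name from the list of things; names that differ only in an ending like _2 or _b are one class to them, and where a whole thing is asked for, a point or a joint stands for the part that bears it (a point fixed in the world has none). Each returns a list of dicts, best first, with "conf" (0 to 1); they miss things now and then, are a little off and sometimes report something else, mostly with a low value. They report only what shows in the picture. A call takes as long as a camera call. They do not tell look-alikes from the thing itself.
- recognise(picture, query): "at" ([column, row] in pixels, amid what is visible of it).
- masks_of(picture, query): "region" (400x640 bool, what is visible of it) and "at" ([column, row] in pixels, amid what is visible of it).
The state is a dict: "time": time; "joint_positions": joint angles; "joint_vel": joint speeds; "joint_torque": joint torques, N m; "ee_pos": TCP position; "eef_rot": TCP orientation; "ft_force": force on the tool from outside, world axes, zero at the start; "torque": the same for the moment, N m; "width": finger opening in m.
Only numpy, scipy, OpenCV 4.12 (cv2) and the standard library are available. Lean on these libraries where they do the work, as an engineer would, in place of code of your own. Each camera call takes 0.05 s, during which the arm holds its last target.

## Working session

There is one attempt and no reset: what is moved stays moved. The work goes in short steps, Python scripts to look and compute and a tool call to move; the robot and the scene stay as the last step left them, time stands still between calls to the robot, and variables do not carry over. Pictures are saved under pics/ and viewed, and the job is handed in when it is done.

Besides the shell and the picture viewer there is one more tool, called after "Request:" by a JSON object that holds its "api" and its "payload". play_rows: Moves the arm, as the interface text tells. Its arguments: {"type":"object","properties":{"moves":{"type":"array","items":{"type":"array"}},"grip_force":{"type":"number"}},"required":["moves"]}

```bash
mkdir -p pics; ls; cat > h.py <<'E'
import numpy as np, cv2, json
from bench import *
from scipy.spatial.transform import Rotation as R
def save(c,n): cv2.imwrite(f'pics/{n}.png',c['frame'][:,:,::-1])
def ray(c,uv):
    K=np.array(c['intrinsics']);k1=c['k1'];T=np.array(c['camera_from_world'])
    d=np.array([(uv[0]-K[0,2])/K[0,0],(uv[1]-K[1,2])/K[1,1]])
    s=d.copy()
    for _ in range(30): s=d/(1+k1*(s@s))
    Rm=T[:3,:3];o=-Rm.T@T[:3,3]
    return o,Rm.T@np.array([s[0],s[1],1.])
def atz(c,uv,z):
    o,d=ray(c,uv);return o+d*(z-o[2])/d[2]
def proj(c,p):
    K=np.array(c['intrinsics']);k1=c['k1'];T=np.array(c['camera_from_world'])
    q=T[:3,:3]@np.array(p)+T[:3,3];s=q[:2]/q[2];s=s*(1+k1*(s@s))
    return np.array([K[0,0]*s[0]+K[0,2],K[1,1]*s[1]+K[1,2]])
E
python3 - <<'E'
from h import *
s=read_state();print({k:np.round(v,3) for k,v in s.items()})
for n in ['scene','top','wrist']:
    c=camera(n);save(c,n+'0');
    o,d=ray(c,(320,200));print(n,o.round(3),d.round(3),c['k1'])
    if n!='wrist':
        for q in ['crate_branded','crate_plain','dispatch_line','hammer','tongs','sheathed_knife','wax_tin','branded_left_foot']:
            print(q,[(np.round(r['at']),round(r['conf'],2)) for r in recognise(c,q)][:4])
E
```

```text
pics
{'time': np.float64(0.0), 'joint_positions': array([-1.128,  0.333, -0.065,  1.461,  0.022,  1.35 , -0.088]), 'joint_vel': array([ 0.   , -0.001,  0.   ,  0.001,  0.   , -0.001, -0.001]), 'joint_torque': array([-1.0000e-03, -6.2325e+01,  2.5000e-02, -3.8991e+01, -6.1000e-02,
        4.0000e-02,  0.0000e+00]), 'ee_pos': array([0.281, 0.558, 0.222]), 'eef_rot': array([ 0.231,  0.973, -0.001, -0.   ]), 'ft_force': array([ 0.519, -0.25 , -0.899]), 'torque': array([ 0.011, -0.006, -0.049]), 'width': np.float64(0.086)}
scene [ 1.331 -0.347  1.126] [-0.588  0.28  -0.759] 0.004059975971943644
crate_branded [(array([357., 197.]), 0.97), (array([434., 116.]), 0.75), (array([350., 127.]), 0.57)]
crate_plain [(array([268., 250.]), 0.78)]
dispatch_line [(array([328., 280.]), 0.68), (array([354., 198.]), 0.64)]
hammer [(array([414., 160.]), 0.74)]
tongs [(array([155., 281.]), 0.56), (array([450., 199.]), 0.26)]
sheathed_knife [(array([312., 223.]), 0.67), (array([267., 248.]), 0.39)]
wax_tin [(array([285., 182.]), 0.87)]
branded_left_foot [(array([349., 125.]), 0.81), (array([430., 115.]), 0.71)]
top [0.28  0.057 1.487] [ 0.118  0.007 -0.993] -0.007140297668935907
crate_branded [(array([244., 276.]), 0.67), (array([143., 242.]), 0.6)]
crate_plain [(array([397., 147.]), 0.56)]
dispatch_line [(array([200., 130.]), 0.21)]
hammer [(array([203., 202.]), 0.77), (array([456., 246.]), 0.5), (array([294., 164.]), 0.41)]
tongs [(array([497., 187.]), 0.86)]
sheathed_knife [(array([341., 175.]), 0.94)]
wax_tin [(array([344., 225.]), 0.66)]
branded_left_foot [(array([145., 240.]), 0.83), (array([293., 165.]), 0.7)]
wrist [0.221 0.588 0.385] [ 0.237 -0.099 -0.967] 0.017966849687525762
```

View pics/scene0.png

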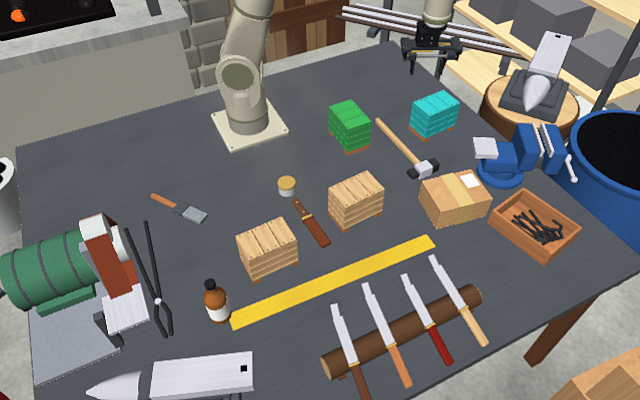

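View pics/top0.png

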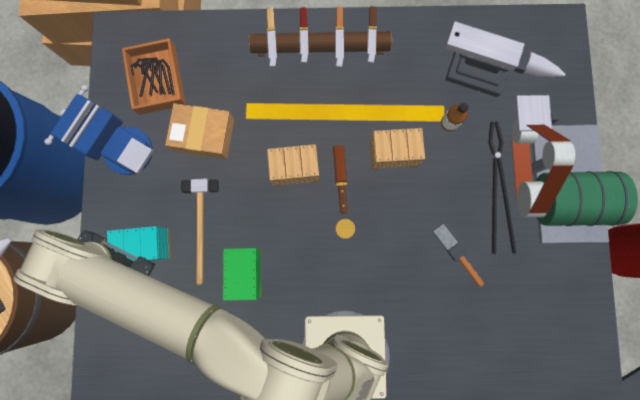

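```bash
python3 - <<'E'
from h import *
c=camera('top');f=c['frame'][:,:,::-1]
cv2.imwrite('pics/topc.png',cv2.resize(f[95:245,235:475],None,fx=3.33,fy=3.33,interpolation=cv2.INTER_CUBIC))
c=camera('scene');f=c['frame'][:,:,::-1]
cv2.imwrite('pics/scc.png',cv2.resize(f[155:335,215:445],None,fx=3.3,fy=3.3,interpolation=cv2.INTER_CUBIC))
E
```

```text
(no output)
```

View pics/topc.png

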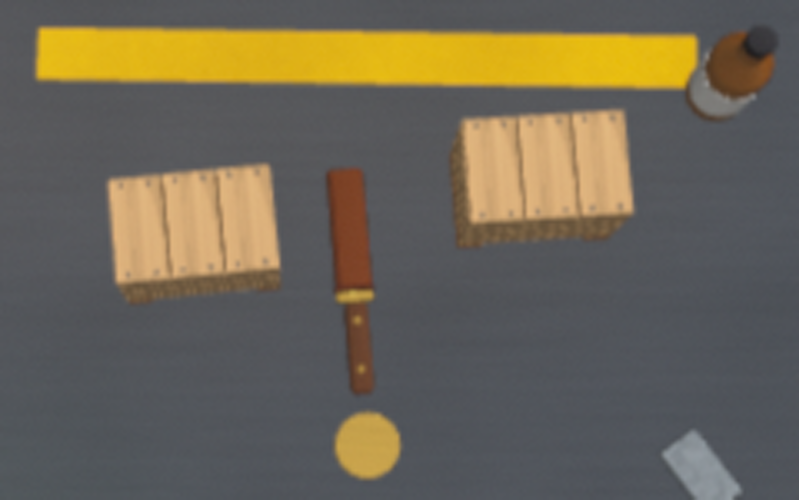

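View pics/scc.png

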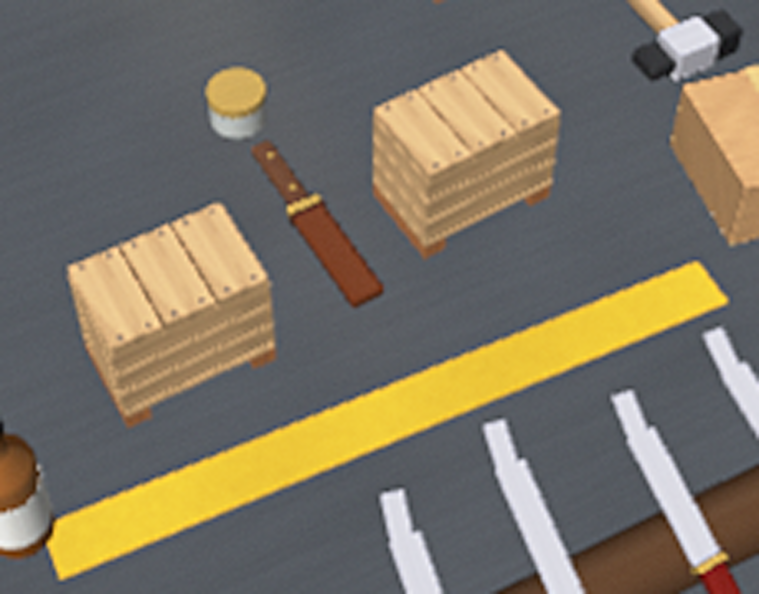

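```bash
python3 - <<'E'
from h import *
from scipy.optimize import least_squares
ct=camera('top');cs=camera('scene')
t=lambda a:np.array(a)/3.3333+[235,95]; s=lambda a:np.array(a)/3.3+[215,155]
tx=lambda p:t(p)
loc=[(.045,.07),(.045,-.07),(-.045,-.07),(-.045,.07)] #FL FR NR NL
D={'L':([(108,180),(269,165),(281,270),(117,283)],[(560,112),(430,176),(375,108),(503,50)]),
'R':([(461,119),(624,110),(633,213),(470,222)],[(269,280),(116,345),(68,267),(219,204)])}
for k,(T,S) in D.items():
    def P(v,l):
        c_,s_=np.cos(v[2]),np.sin(v[2]);return [v[0]+c_*l[0]-s_*l[1],v[1]+s_*l[0]+c_*l[1],v[3]]
    def f(v): return np.concatenate([np.concatenate([proj(ct,P(v,l))-t(a),proj(cs,P(v,l))-s(b)]) for l,a,b in zip(loc,T,S)])
    r=least_squares(f,[.6,0,0,.12]);v=r.x
    print(k,v[:2].round(4),'yaw',v[2].round(4),'h',v[3].round(4),'rms',np.sqrt(np.mean(r.fun**2)).round(2))
    for n,l in zip(['FL','FR','NR','NL'],loc): print(n,np.round(P(v,l),4))
for a in [(36,80),(697,88),(39,27),(697,35)]: print('line',atz(ct,t(a),0).round(4))
for a in [(726,298),(62,578),(697,262),(47,522)]: print('line s',atz(cs,s(a),0).round(4))
for n,a,z in [('tin',(367,445),.042),('knife tip',(346,169),.015),('knife R',(372,290),.015),('handle',(361,393),.015)]: print(n,atz(ct,t(a),z).round(4))
print('hammer head r',atz(ct,(217,186),.04).round(3),'parcel',atz(ct,(230,158),.085).round(3),'tong',atz(ct,(490,250),0.01).round(3),'bottle cap',atz(ct,t((761,42)),.165).round(3))
print('grn',atz(ct,(260,250),.12).round(3))
E
```

```text
L [0.5536 0.1426] yaw 0.0815 h 0.1126 rms 0.37
FL [0.5928 0.2161 0.1126]
FR [0.6042 0.0765 0.1126]
NR [0.5145 0.0692 0.1126]
NL [0.5031 0.2088 0.1126]
R [ 0.6    -0.1616] yaw 0.0476 h 0.113 rms 0.6
FL [ 0.6416 -0.0895  0.113 ]
FR [ 0.6482 -0.2294  0.113 ]
NR [ 0.5583 -0.2336  0.113 ]
NL [ 0.5517 -0.0938  0.113 ]
line [0.7158 0.2964 0.    ]
line [ 0.6987 -0.3229  0.    ]
line [0.7674 0.2941 0.    ]
line [ 0.75   -0.3255  0.    ]
line s [0.7681 0.2932 0.    ]
line s [ 0.7541 -0.3245  0.    ]
line s [0.7236 0.2932 0.    ]
line s [ 0.7036 -0.3196  0.    ]
tin [ 0.3669 -0.006   0.042 ]
knife tip [0.6224 0.0072 0.015 ]
knife R [ 0.5093 -0.0145  0.015 ]
handle [ 0.4154 -0.0027  0.015 ]
hammer head r [0.499 0.374 0.04 ] parcel [0.574 0.328 0.085] tong [ 0.299 -0.437  0.01 ] bottle cap [ 0.691 -0.336  0.165]
grn [0.306 0.234 0.12 ]
```

```bash
cat >> h.py <<'E'
def tgt(yaw):
    s,c=np.sin(yaw),np.cos(yaw)
    return R.from_matrix(np.array([[-c,-s,0],[-s,c,0],[0,0,-1]]))
def mv(pts,yaw):
    """world waypoints -> tool shift (cm), rotvec"""
    st=read_state();p=np.array(st['ee_pos']);r=R.from_quat(st['eef_rot'])
    print('now',p.round(4),'F',np.round(st['ft_force'],1),'t',round(float(st['time']),2))
    rv=(r.inv()*tgt(yaw)).as_rotvec()
    for q in pts: print(np.round(q,3),'->',(r.inv().apply(np.array(q)-p)*100).round(2),rv.round(3))
E
python3 -c "
from h import *
mv([(.45,.35,.21),(.627,.148,.19)],.0815)"
```

```text
now [0.2807 0.5584 0.2226] F [-0.5 -0.3  0.3] t 1.15
[0.45 0.35 0.21] -> [-24.49 -11.02   1.26] [ 0.    -0.    -0.547]
[0.627 0.148 0.19 ] -> [-49.37 -21.12   3.26] [ 0.    -0.    -0.547]
```

Request:
{"api": "play_rows", "payload": {"moves": [[[-24.5,-11,1.2],[0,0,-0.547],8.7],[[-24.5,-11,1.2],[0,0,-0.547],8.7],[[-24.5,-11,1.2],[0,0,-0.547],8.7],[[-24.5,-11,1.2],[0,0,-0.547],8.7],[[-49.4,-21.1,3.2],[0,0,-0.547],8.7],[[-49.4,-21.1,3.2],[0,0,-0.547],8.7],[[-49.4,-21.1,3.2],[0,0,-0.547],8.7],[[-49.4,-21.1,3.2],[0,0,-0.547],8.7]]}}

```text
time: 2.15
ee_pos: [0.598, 0.1816, 0.194]
eef_rot: [-0.041, 0.999, 0.0, 0.0]
ft_force: [0.6, 1.6, 1.1]
width: 0.0867
```

```bash
python3 -c "
from h import *
mv([(.627,.148,.19)],.0815)"
```

```text
now [0.598  0.1816 0.194 ] F [0.6 1.6 1.1] t 2.15
[0.627 0.148 0.19 ] -> [-2.62 -3.58  0.4 ] [0.    0.001 0.   ]
```

Request:
{"api": "play_rows", "payload": {"moves": [[[-2.6,-3.5,0.4],[0,0,0],8.7],[[-2.6,-3.5,0.4],[0,0,0],8.7]]}}

```text
time: 2.4
ee_pos: [0.6272, 0.1457, 0.1891]
eef_rot: [-0.037, 0.999, -0.001, -0.0]
ft_force: [-0.1, 0.0, 0.9]
width: 0.0868
```

```bash
python3 -c "
from h import *
mv([(.627,.148,.19),(.627,.148,.10)],.0815)
c=camera('wrist');save(c,'w1');c=camera('scene');save(c,'s1');f=c['frame'][155:335,215:445,::-1]
cv2.imwrite('pics/s1c.png',cv2.resize(f,None,fx=3.3,fy=3.3))
"
```

```text
now [0.6272 0.1457 0.1891] F [-0.1  0.   0.9] t 2.4
[0.627 0.148 0.19 ] -> [ 0.01  0.23 -0.09] [-0.002 -0.    -0.006]
[0.627 0.148 0.1  ] -> [0.   0.25 8.91] [-0.002 -0.    -0.006]
```

View pics/w1.png

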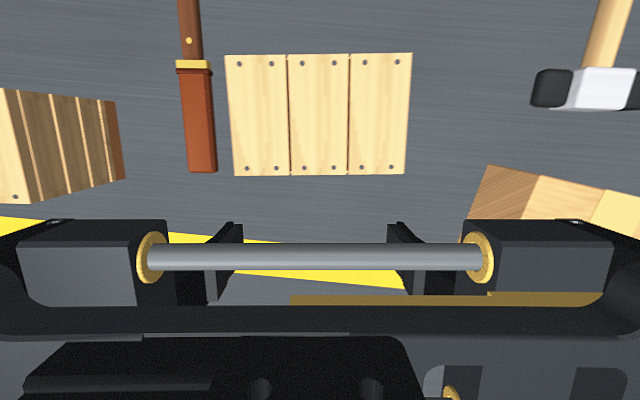

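View pics/s1c.png

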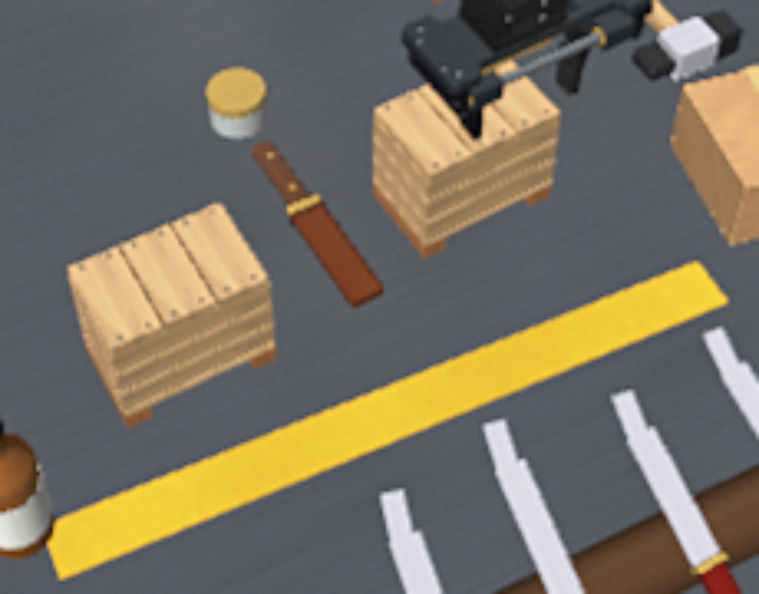

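```bash
python3 -c "
from h import *
c=camera('wrist')
for z in (.113,.12): print([atz(c,u,z).round(4).tolist() for u in [(233,176),(405,174),(225,55),(412,53)]])
"
```

```text
[[0.6065, 0.0793, 0.113], [0.5931, 0.2241, 0.113], [0.5134, 0.0725, 0.113], [0.5006, 0.2144, 0.113]]
[[0.6051, 0.0812, 0.12], [0.5921, 0.2218, 0.12], [0.5147, 0.0746, 0.12], [0.5023, 0.2123, 0.12]]
```

Request:
{"api": "play_rows", "payload": {"moves": [[[0,0.2,4.5],[0,0,-0.006],8.7],[[0,0.2,8.6],[0,0,-0.006],8.7],[[0,0.2,8.6],[0,0,-0.006],8.7]]}}

```text
time: 2.92
ee_pos: [0.6227, 0.1535, 0.1012]
eef_rot: [-0.045, 0.999, -0.0, -0.003]
ft_force: [-1.3, -0.2, 1.2]
width: 0.0872
```

Request:
{"api": "play_rows", "payload": {"moves": [[[0.8,0,0],[0,0,0],8.7],[[1.5,0,0],[0,0,0],8.7],[[2.5,0,-0.6],[0,0,0],8.7],[[3.6,0,-1.3],[0,0,0],8.7],[[4.6,0,-1.8],[0,0,0],8.7],[[5.7,0,-2.3],[0,0,0],8.7]]}}

```text
time: 3.68
ee_pos: [0.5695, 0.1478, 0.1291]
eef_rot: [-0.044, 0.999, 0.001, 0.002]
ft_force: [4.2, 2.1, 5.6]
width: 0.087
```

```bash
python3 -c "
from h import *
mv([],0)
c=camera('scene');f=c['frame'][105:285,265:495,::-1]
cv2.imwrite('pics/s2c.png',cv2.resize(f,None,fx=3.3,fy=3.3))
"
```

```text
now [0.5695 0.1478 0.1291] F [4.2 2.1 5.6] t 3.67
```

View pics/s2c.png

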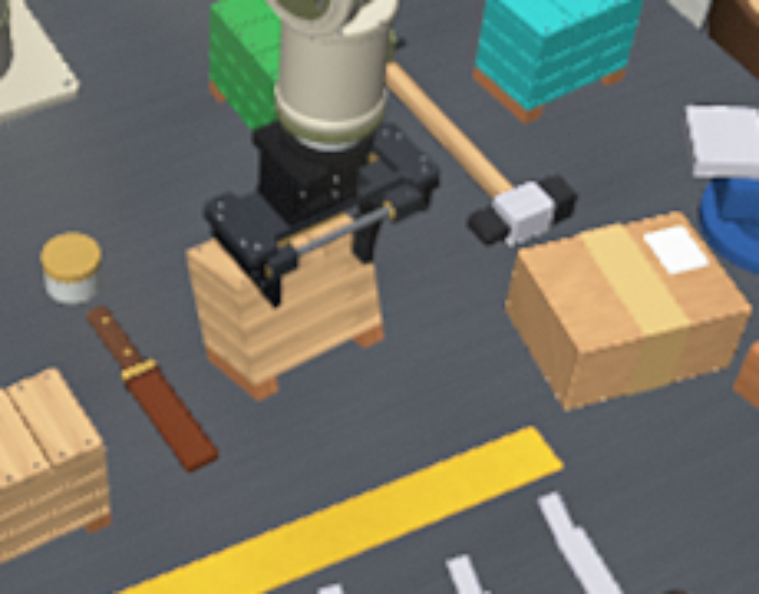

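Request:
{"api": "play_rows", "payload": {"moves": [[[1.2,0,-0.4],[0,0,0],8.7],[[2.3,0,-0.7],[0,0,0],8.7],[[3.4,0,-0.9],[0,0,0],8.7],[[4.5,0,-1.0],[0,0,0],8.7],[[5.7,0,-1.0],[0,0,0],8.7],[[6.9,0,-0.9],[0,0,0],8.7]]}}

```text
time: 4.47
ee_pos: [0.4985, 0.1409, 0.1353]
eef_rot: [-0.044, 0.999, -0.0, -0.001]
ft_force: [0.4, 0.4, 0.8]
width: 0.0871
```

```bash
python3 -c "
from h import *
mv([],0)
c=camera('scene');f=c['frame'][105:285,265:495,::-1]
cv2.imwrite('pics/s3c.png',cv2.resize(f,None,fx=3.3,fy=3.3))
"
```

```text
now [0.4985 0.1409 0.1353] F [0.4 0.4 0.8] t 4.47
```

View pics/s3c.png

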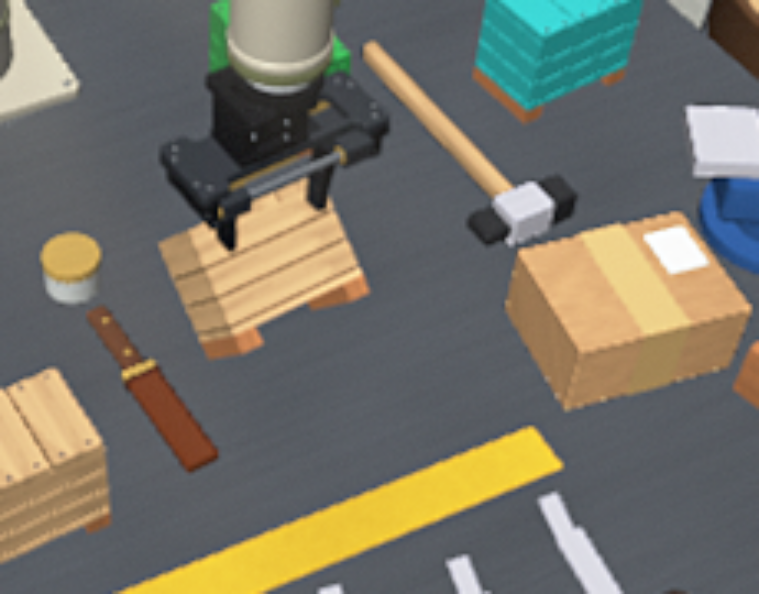

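Request:
{"api": "play_rows", "payload": {"moves": [[[1.2,0,0.2],[0,0,0],8.7],[[2.2,0,0.5],[0,0,0],8.7],[[2.2,0,0.5],[0,0,0],8.7]]}}

```text
time: 4.9
ee_pos: [0.4771, 0.1393, 0.1305]
eef_rot: [-0.044, 0.999, -0.0, -0.0]
ft_force: [1.0, -0.5, 0.5]
width: 0.087
```

```bash
python3 -c "
from h import *
mv([],0)
c=camera('scene');f=c['frame'][105:285,265:495,::-1]
cv2.imwrite('pics/s4c.png',cv2.resize(f,None,fx=3.3,fy=3.3))
"
```

```text
now [0.4771 0.1393 0.1305] F [ 1.  -0.5  0.5] t 4.9
```

View pics/s4c.png

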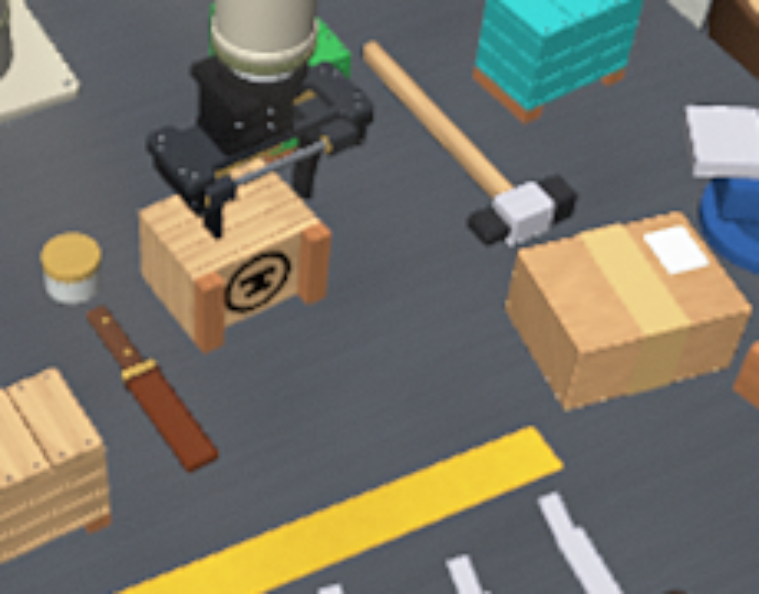

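```bash
python3 -c "
from h import *
mv([(.56,.06,.19),(.672,-.158,.19)],.05)"
```

```text
now [0.4778 0.1394 0.1308] F [ 0.2 -0.1  1.3] t 4.95
[0.56 0.06 0.19] -> [-7.5  -8.63 -5.92] [ 0.    -0.     0.037]
[ 0.672 -0.158  0.19 ] -> [-16.75 -31.32  -5.92] [ 0.    -0.     0.037]
```

Request:
{"api": "play_rows", "payload": {"moves": [[[-4,-4,-4],[0,0,0.037],8.7],[[-7.5,-8.6,-6],[0,0,0.037],8.7],[[-10,-14,-6],[0,0,0.037],8.7],[[-12,-20,-6],[0,0,0.037],8.7],[[-14.5,-26,-6],[0,0,0.037],8.7],[[-16.7,-31.3,-6],[0,0,0.037],8.7],[[-16.7,-31.3,-6],[0,0,0.037],8.7],[[-16.7,-31.3,-6],[0,0,0.037],8.7]]}}

```text
time: 5.95
ee_pos: [0.6718, -0.1575, 0.1903]
eef_rot: [-0.025, 1.0, 0.0, -0.0]
ft_force: [0.2, -0.5, 0.3]
width: 0.0872
```

```bash
python3 -c "
from h import *
mv([(.672,-.158,.1)],.05)
c=camera('wrist');save(c,'w2')"
```

```text
now [ 0.6718 -0.1575  0.1903] F [ 0.2 -0.5  0.3] t 5.95
[ 0.672 -0.158  0.1  ] -> [-0.03 -0.06  9.03] [ 0.001 -0.001  0.   ]
```

View pics/w2.png

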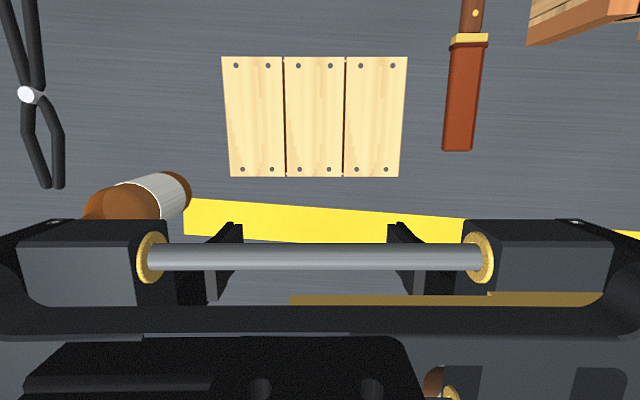

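```bash
python3 -c "
from h import *
c=camera('wrist')
for z in (.12,): print([atz(c,u,z).round(4).tolist() for u in [(230,177),(400,178),(222,57),(407,56)]])
mv([],0)
"
```

```text
[[0.6507, -0.2279, 0.12], [0.6443, -0.0876, 0.12], [0.5603, -0.2316, 0.12], [0.5525, -0.0942, 0.12]]
now [ 0.6718 -0.156   0.1909] F [-0.8  0.3 -0.8] t 6.05
```

Request:
{"api": "play_rows", "payload": {"moves": [[[0,0,4.5],[0,0,0],8.7],[[0,0,9],[0,0,0],8.7],[[0,0,9],[0,0,0],8.7]]}}

```text
time: 6.42
ee_pos: [0.6695, -0.1555, 0.0978]
eef_rot: [-0.026, 1.0, 0.001, -0.003]
ft_force: [0.3, -0.1, 0.7]
width: 0.0868
```

Request:
{"api": "play_rows", "payload": {"moves": [[[0.8,0,0],[0,0,0],8.7],[[1.5,0,0],[0,0,0],8.7],[[2.5,0,-0.6],[0,0,0],8.7],[[3.6,0,-1.3],[0,0,0],8.7],[[4.6,0,-1.8],[0,0,0],8.7],[[5.7,0,-2.3],[0,0,0],8.7],[[6.9,0,-2.7],[0,0,0],8.7],[[8.0,0,-3.0],[0,0,0],8.7]]}}

```text
time: 7.42
ee_pos: [0.5925, -0.162, 0.1334]
eef_rot: [-0.025, 1.0, -0.0, 0.002]
ft_force: [2.6, 1.1, 6.2]
width: 0.0871
```

```bash
python3 -c "
from h import *
mv([],0)
c=camera('scene');f=c['frame'][155:335,165:395,::-1]
cv2.imwrite('pics/s5c.png',cv2.resize(f,None,fx=3.3,fy=3.3))
"
```

```text
now [ 0.5925 -0.162   0.1334] F [2.6 1.1 6.2] t 7.42
```

View pics/s5c.png

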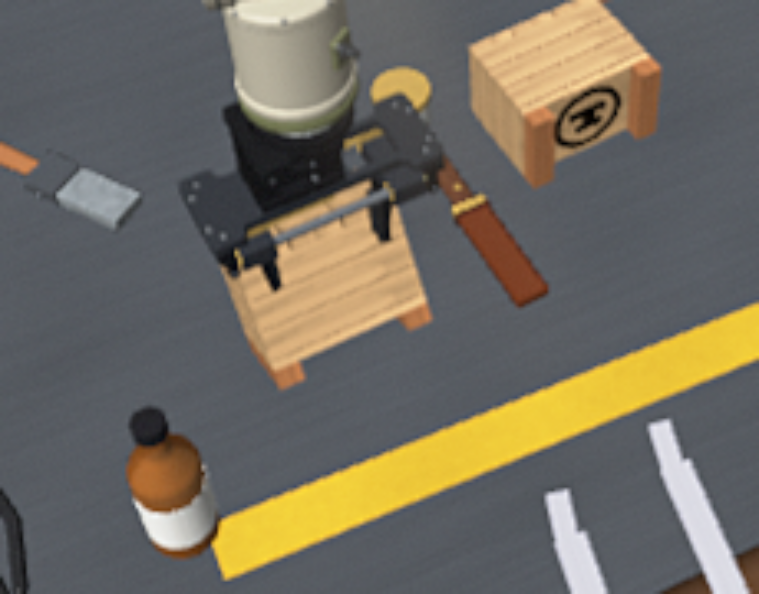

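Request:
{"api": "play_rows", "payload": {"moves": [[[1.1,0,-0.2],[0,0,0],8.7],[[2.2,0,-0.3],[0,0,0],8.7],[[3.4,0,-0.3],[0,0,0],8.7],[[4.6,0,-0.2],[0,0,0],8.7],[[5.8,0,0.0],[0,0,0],8.7],[[6.8,0,0.3],[0,0,0],8.7],[[6.8,0,0.3],[0,0,0],8.7],[[6.8,0,-2.0],[0,0,0],8.7]]}}

```text
time: 8.48
ee_pos: [0.5229, -0.1649, 0.1497]
eef_rot: [-0.025, 1.0, 0.0, -0.002]
ft_force: [0.0, -0.2, 0.6]
width: 0.0872
```

```bash
python3 -c "
from h import *
mv([],0)
c=camera('scene');save(c,'s6')
"
```

```text
now [ 0.5229 -0.1649  0.1497] F [ 0.  -0.2  0.6] t 8.47
```

View pics/s6.png

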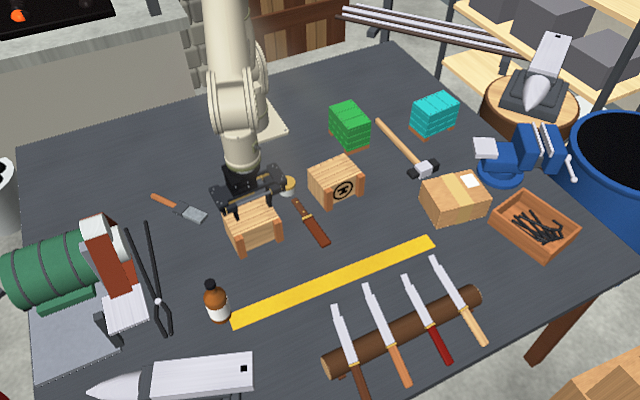

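```bash
python3 -c "
from h import *
mv([(.45,-.02,.18),(.36,.137,.17)],.06)"
```

```text
now [ 0.525  -0.1655  0.1537] F [ 1.7 -0.4  3.3] t 8.53
[ 0.45 -0.02  0.18] -> [ 6.75 14.9  -2.65] [-0.     0.002 -0.01 ]
[0.36  0.137 0.17 ] -> [14.95 31.04 -1.68] [-0.     0.002 -0.01 ]
```

Request:
{"api": "play_rows", "payload": {"moves": [[[2,4,-2.7],[0,0,-0.01],8.7],[[4.5,9.5,-2.7],[0,0,-0.01],8.7],[[6.8,15,-2.7],[0,0,-0.01],8.7],[[9.5,20.3,-2.7],[0,0,-0.01],8.7],[[12.3,25.7,-2.2],[0,0,-0.01],8.7],[[15,31,-1.7],[0,0,-0.01],8.7],[[15,31,-1.7],[0,0,-0.01],8.7],[[15,31,-1.7],[0,0,-0.01],8.7]]}}

```text
time: 9.52
ee_pos: [0.3589, 0.1366, 0.168]
eef_rot: [-0.03, 1.0, 0.0, 0.0]
ft_force: [0.4, 0.2, -0.7]
width: 0.0869
```

```bash
python3 -c "
from h import *
mv([],0.06)
c=camera('scene');f=c['frame'][105:285,235:465,::-1]
cv2.imwrite('pics/s7c.png',cv2.resize(f,None,fx=3.3,fy=3.3))
c=camera('top');save(c,'t7')
f=c['frame'][95:245,235:475,::-1]
cv2.imwrite('pics/t7c.png',cv2.resize(f,None,fx=3.3333,fy=3.3333,interpolation=cv2.INTER_CUBIC))
"
```

```text
now [0.3589 0.1366 0.168 ] F [ 0.4  0.2 -0.7] t 9.53
```

View pics/s7c.png

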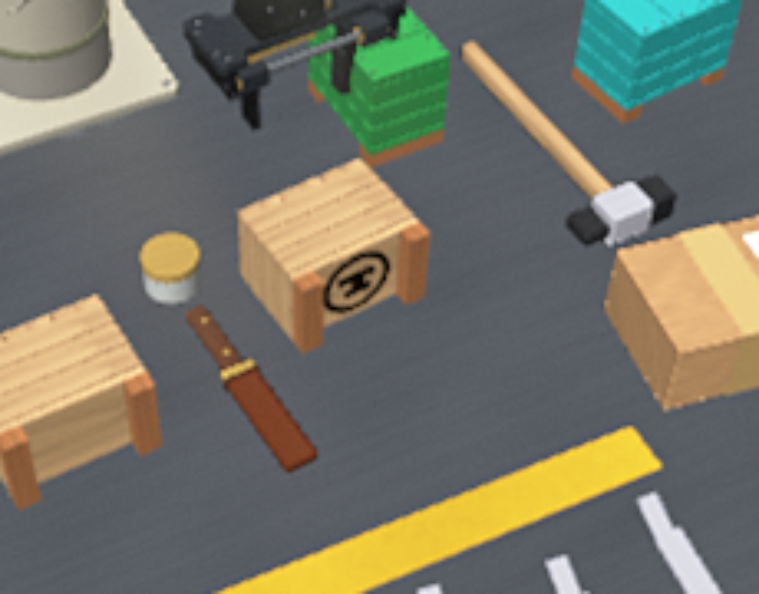

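View pics/t7c.png

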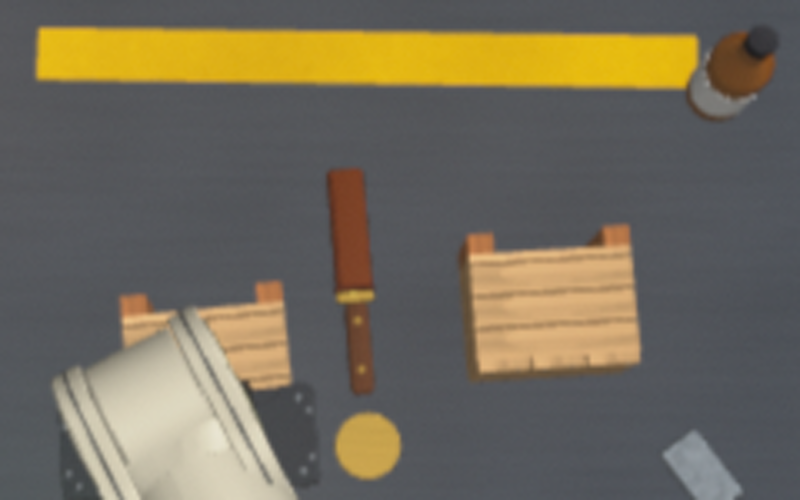

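```bash
python3 -c "
from h import *
cs=camera('scene');ct=camera('top')
for u in [(307,352),(427,296)]: print('s',atz(cs,np.array(u)/3.3+[235,105],0).round(4))
for u in [(120,297),(282,283),(291,385)]: print('t',atz(ct,np.array(u)/3.333+[235,95],.09).round(4))
for u in [(466,236),(629,227),(640,362),(477,375)]: print('tR',atz(ct,np.array(u)/3.333+[235,95],.09).round(4))
"
```

```text
s [0.5127 0.0702 0.    ]
s [0.5026 0.2071 0.    ]
t [0.4945 0.2072 0.09  ]
t [0.5048 0.0668 0.09  ]
t [0.4161 0.0602 0.09  ]
tR [ 0.5439 -0.0934  0.09  ]
tR [ 0.5499 -0.2349  0.09  ]
tR [ 0.432  -0.2392  0.09  ]
tR [ 0.4227 -0.0993  0.09  ]
```

```bash
python3 -c "
from h import *
mv([(.36,.126,.16),(.36,.126,.04)],.075)"
```

```text
now [0.359  0.136  0.1679] F [ 0.  -0.  -0.2] t 9.72
[0.36  0.126 0.16 ] -> [-0.04 -1.01  0.79] [ 0.    -0.    -0.017]
[0.36  0.126 0.04 ] -> [-0.04 -1.01 12.79] [ 0.    -0.    -0.017]
```

Request:
{"api": "play_rows", "payload": {"moves": [[[0,-1,0.8],[0,0,-0.017],8.7],[[0,-1,4],[0,0,-0.017],8.7],[[0,-1,7],[0,0,-0.017],8.7],[[0,-1,10],[0,0,-0.017],8.7],[[0,-1,12.8],[0,0,-0.017],8.7],[[0,-1,12.8],[0,0,-0.017],8.7]]}}

```text
time: 10.48
ee_pos: [0.358, 0.1257, 0.0385]
eef_rot: [-0.038, 0.999, -0.001, -0.002]
ft_force: [0.5, -0.3, -0.3]
width: 0.0871
```

```bash
python3 -c "
from h import *
mv([(.40,.126,.04)],.075)
c=camera('wrist');save(c,'w3');c=camera('scene');f=c['frame'][105:285,235:465,::-1]
cv2.imwrite('pics/s8c.png',cv2.resize(f,None,fx=3.3,fy=3.3))
"
```

```text
now [0.358  0.1257 0.0385] F [ 0.5 -0.3 -0.3] t 10.47
[0.4   0.126 0.04 ] -> [-4.19 -0.28 -0.16] [-0.001 -0.004  0.001]
```

View pics/w3.png

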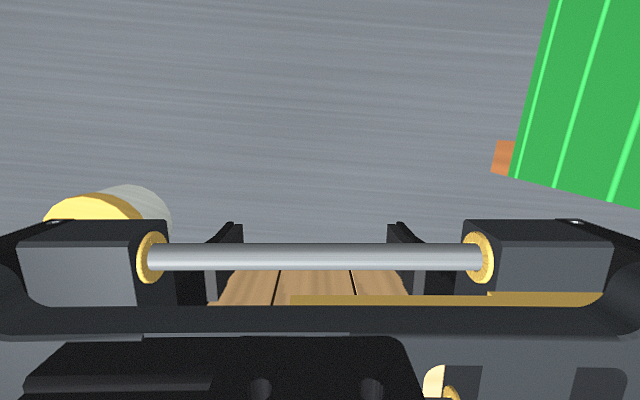

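View pics/s8c.png

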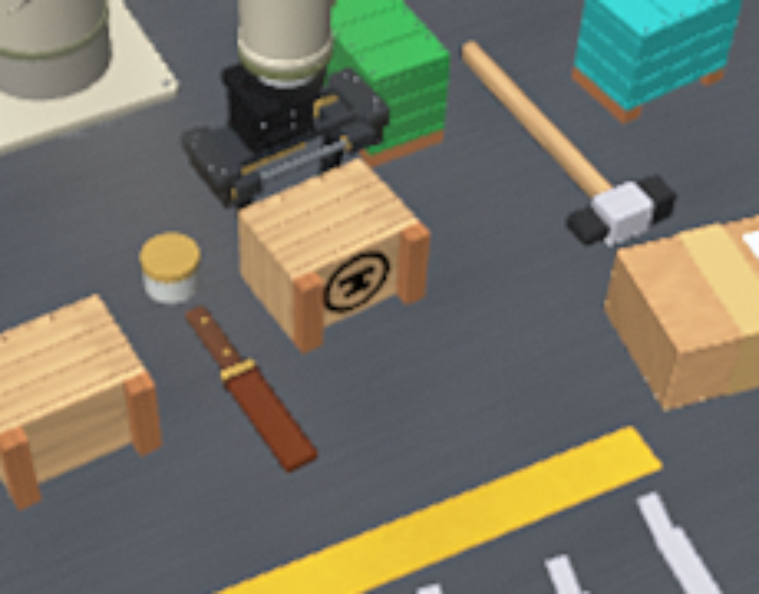

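Request:
{"api": "play_rows", "payload": {"moves": [[[-1.0,0,0],[0,0,0],8.7],[[-2.0,-0.1,0],[0,0,0],8.7],[[-3.5,-0.2,0],[0,0,0],8.7],[[-5.5,-0.4,0],[0,0,0.02],8.7],[[-7.5,-0.6,0],[0,0,0.04],8.7],[[-9.5,-0.7,0],[0,0,0.06],8.7],[[-11.5,-0.8,0],[0,0,0.08],8.7],[[-13.0,-1.0,0],[0,0,0.1],8.7]]}}

```text
time: 11.58
ee_pos: [0.4895, 0.1276, 0.0402]
eef_rot: [0.011, 1.0, 0.0, -0.001]
ft_force: [-10.0, 2.3, 7.5]
width: 0.0871
```

```bash
python3 -c "
from h import *
mv([],-.03)
c=camera('scene');f=c['frame'][135:315,235:465,::-1]
cv2.imwrite('pics/s9c.png',cv2.resize(f,None,fx=3.3,fy=3.3))
"
```

```text
now [0.4895 0.1276 0.0402] F [-10.    2.3   7.5] t 11.57
```

View pics/s9c.png

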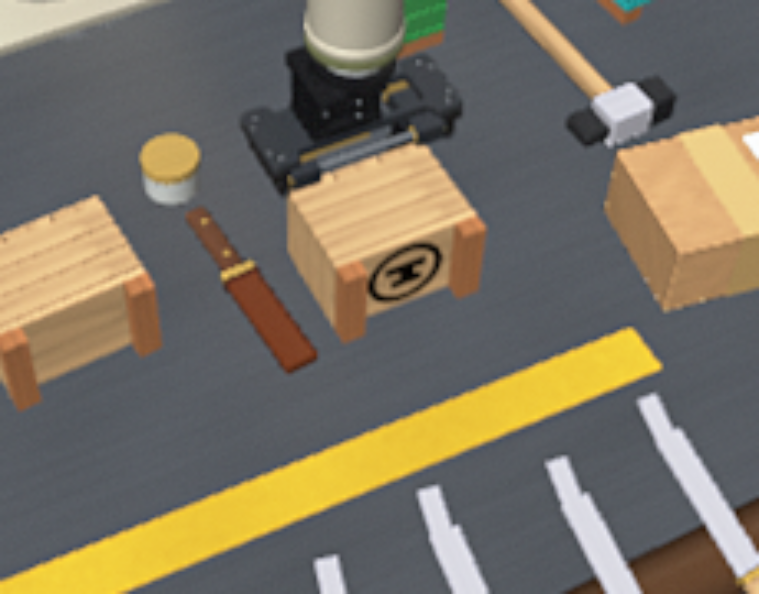

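```bash
python3 -c "
from h import *
cs=camera('scene')
L0,L1=np.array([.7036,-.3196]),np.array([.7236,.2932])
for u in [(345,341),(482,288)]:
    p=atz(cs,np.array(u)/3.3+[235,135],0);print(p.round(4),'gap to near edge',round(np.interp(p[1],[-.3196,.2932],[.7036,.7236])-p[0],4))
mv([(.59,.1276,.04)],-.03)
"
```

```text
[0.6197 0.0544 0.    ] gap to near edge 0.0961
[0.6234 0.1965 0.    ] gap to near edge 0.097
now [0.4911 0.127  0.0404] F [-0.   0.2 -0.1] t 11.68
[0.59  0.128 0.04 ] -> [-9.88  0.29  0.05] [0.    0.001 0.007]
```

Request:
{"api": "play_rows", "payload": {"moves": [[[-1.0,0,0],[0,0,0],8.7],[[-2.5,0.1,0],[0,0,0],8.7],[[-4.3,0.1,0],[0,0,0],8.7],[[-6.1,0.2,0],[0,0,0],8.7],[[-7.9,0.2,0],[0,0,0],8.7],[[-9.3,0.3,0],[0,0,0],8.7],[[-10.3,0.3,0],[0,0,0],8.7],[[-10.8,0.3,0],[0,0,0],8.7]]}}

```text
time: 12.68
ee_pos: [0.5964, 0.1275, 0.04]
eef_rot: [0.011, 1.0, -0.0, -0.001]
ft_force: [-12.2, -0.2, 8.2]
width: 0.087
```

```bash
python3 -c "
from h import *
mv([],-.03)
c=camera('scene');f=c['frame'][165:345,235:465,::-1]
cv2.imwrite('pics/s10c.png',cv2.resize(f,None,fx=3.3,fy=3.3))
c=camera('top');f=c['frame'][85:205,205:365,::-1]
cv2.imwrite('pics/t10c.png',cv2.resize(f,None,fx=4.5,fy=4.5,interpolation=cv2.INTER_CUBIC))
"
```

```text
now [0.5964 0.1275 0.04  ] F [-12.2  -0.2   8.2] t 12.68
```

View pics/s10c.png

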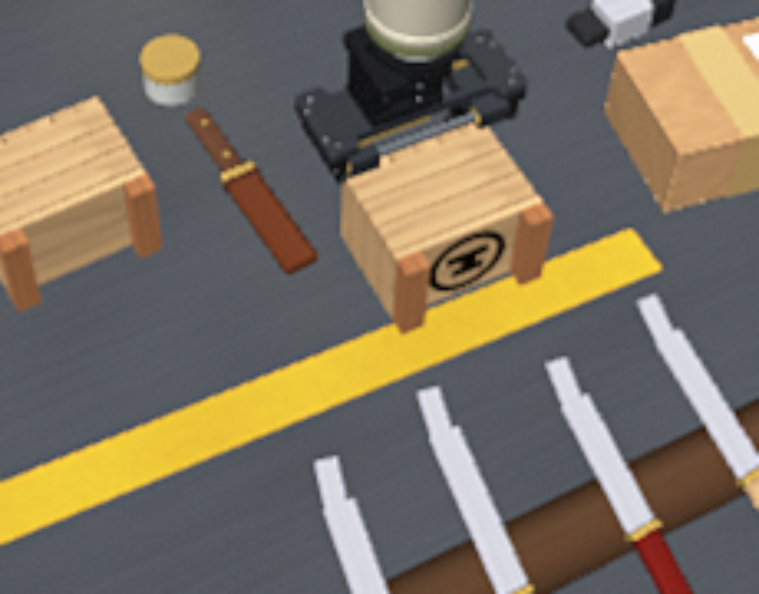

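View pics/t10c.png

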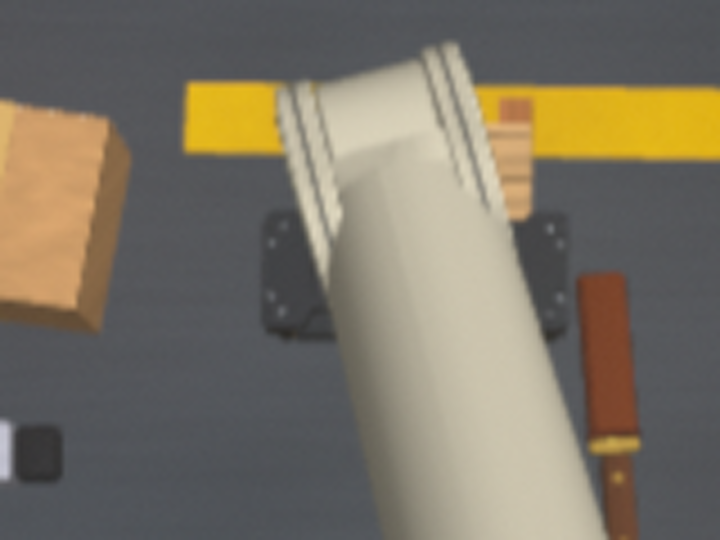

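```bash
python3 -c "
from h import *
cs=camera('scene');ct=camera('top')
for u in [(404,330),(540,274)]:
    p=atz(cs,np.array(u)/3.3+[235,165],0);print(p.round(4),'past near edge',round(-np.interp(p[1],[-.3196,.2932],[.7036,.7236])+p[0],4))
print('line ends scene', atz(cs,np.array((660,268))/3.3+[235,165],0).round(4))
for u in [(532,99)]:
    for z in(.09,): print('top',atz(ct,np.array(u)/4.5+[205,85],z).round(4))
print('near edge top',atz(ct,np.array((600,157))/4.5+[205,85],0).round(4))
mv([],-.03)
"
```

```text
[0.7252 0.0563 0.    ] past near edge 0.0093
[0.7284 0.1927 0.    ] past near edge 0.008
line ends scene [0.7707 0.2913 0.    ]
top [0.7224 0.0535 0.09  ]
near edge top [0.7084 0.0066 0.    ]
now [0.5969 0.1275 0.04  ] F [-5.4  1.   1.7] t 12.88
```

Request:
{"api": "play_rows", "payload": {"moves": [[[-0.5,0,0],[0,0,0],8.7],[[-1.0,0,0],[0,0,0],8.7],[[-1.4,0,0],[0,0,0],8.7],[[-1.4,0,0],[0,0,0],8.7],[[-0.6,0,0],[0,0,0],8.7],[[1.5,0,0],[0,0,0],8.7],[[4,0,-2],[0,0,0],8.7],[[6,0,-6],[0,0,0],8.7]]}}

```text
time: 13.88
ee_pos: [0.5356, 0.1283, 0.0994]
eef_rot: [0.011, 1.0, -0.0, -0.001]
ft_force: [1.0, 0.4, 0.8]
width: 0.087
```

Request:
{"api": "play_rows", "payload": {"moves": [[[4,0,-6],[0,0,0],8.7],[[8,-4,-10],[0,0,0],8.7],[[10,-8,-10],[0,0,0],8.7],[[12,-12,-10],[0,0,0],8.7],[[12,-12,-10],[0,0,0],8.7]]}}

```text
time: 14.5
ee_pos: [0.4139, 0.0088, 0.2005]
eef_rot: [0.014, 1.0, 0.0, 0.001]
ft_force: [0.1, 1.1, 0.3]
width: 0.0871
```

```bash
python3 -c "
from h import *
mv([],-.03)
c=camera('scene');save(c,'s11');f=c['frame'][165:345,235:465,::-1]
cv2.imwrite('pics/s11c.png',cv2.resize(f,None,fx=3.3,fy=3.3))
c=camera('top');save(c,'t11');f=c['frame'][85:205,205:365,::-1]
cv2.imwrite('pics/t11c.png',cv2.resize(f,None,fx=4.5,fy=4.5,interpolation=cv2.INTER_CUBIC))
"
```

```text
now [0.4139 0.0088 0.2005] F [0.1 1.1 0.3] t 14.5
```

View pics/s11c.png

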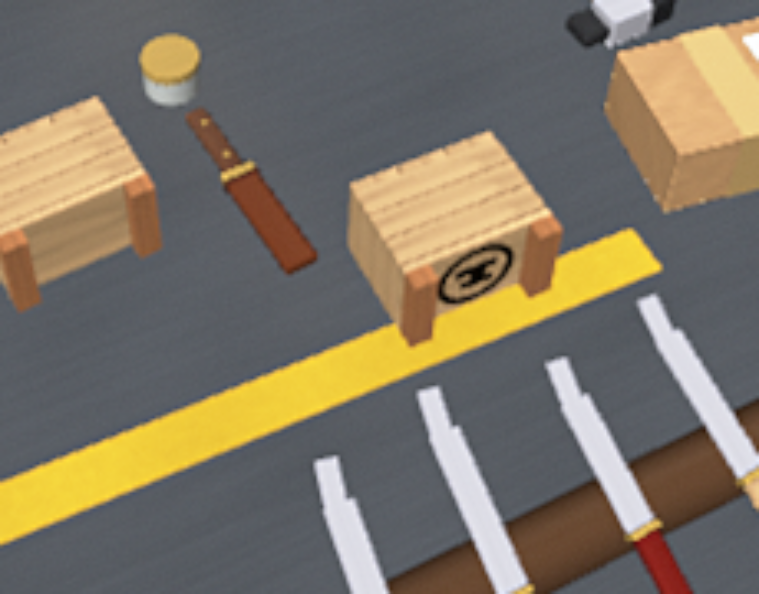

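View pics/t11c.png

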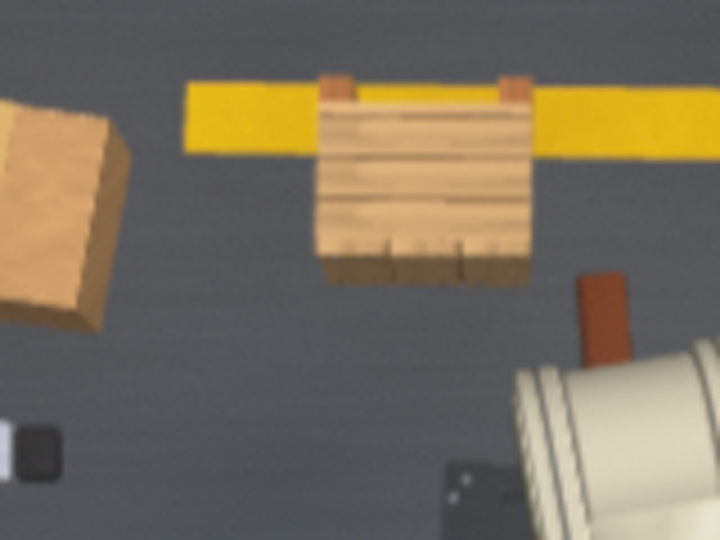

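View pics/s11.png

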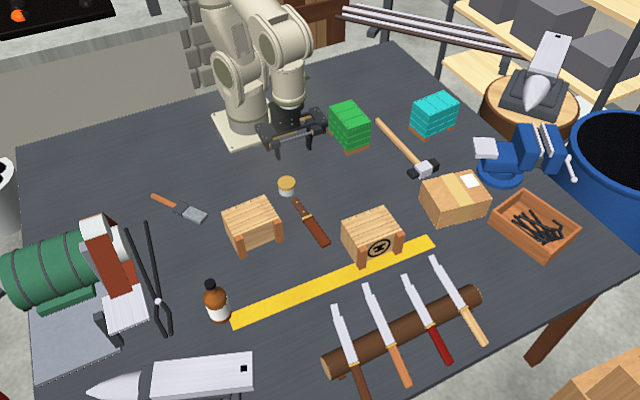

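```bash
python3 -c "
from h import *
cs=camera('scene');ct=camera('top')
for u in [(414,346),(548,291)]:
    p=atz(cs,np.array(u)/3.3+[235,165],0);print(p.round(4),'past near edge',round(-np.interp(p[1],[-.3196,.2932],[.7036,.7236])+p[0],4))
for u in [(320,76),(532,77)]: print('top',atz(ct,np.array(u)/4.5+[205,85],.09).round(4))
for u in [(280,154),(560,158),(280,83),(560,86)]:print('line top',atz(ct,np.array(u)/4.5+[205,85],0).round(4))
"
```

```text
[0.743  0.0561 0.    ] past near edge 0.0272
[0.7468 0.1891 0.    ] past near edge 0.0266
top [0.7403 0.1926 0.09  ]
top [0.7374 0.0533 0.09  ]
line top [0.714  0.2292 0.    ]
line top [0.7082 0.0344 0.    ]
line top [0.7653 0.2294 0.    ]
line top [0.76   0.0336 0.    ]
```

```bash
python3 -c "
from h import *
print(close_job())"
```

```text
the job is handed in; nothing more can be done
None
```

The job is done and handed in at about 15 s. I tipped both crates towards the robot, and the left one turned out to carry the smith's mark. I pushed it, lying down, to the dispatch line and left the plain crate where it fell.

- **Placing:** In the last check, both cameras put both ends of the marked crate's leading edge about 27–28 mm onto the 50 mm line. The edge is parallel to the line within about 1 mm.
- **Surroundings:** In the final picture the other things on the bench look undisturbed, and the arm is clear of everything. The force readings between moves stayed below about 15 N.
- **Disagreement:** The two fixed cameras differed by about 5–8 mm in absolute distance from the robot. The first fit from them also gave a crate height of 113 mm instead of 120 mm. Each camera agrees with itself on the crate's position relative to the line, so I relied on that.

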